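# Sterilise the drained razor

## Task

The rinsed folding razor has drained in the steel rack. Lower it gently, upright, into the narrow tube of the UV steriliser until it stands on the bottom, set the steriliser's loose cap (dark, ribbed, blue top) gently down over the collar so that it sits fully home and level, and only then press the green start button fully down and let go. Leave the comb and the small brush standing in the rack and do not disturb the other things on the counter.

Things in the scene. Friction and masses are not known exactly. Their poses are not given: they have to be found in the camera images.
- razor: closed folding razor: straight flat bar, black scales, steel spine, brass pins, upright in any one of the rack's slots. 142 mm long (z), 15 wide (y), 9 thick (x); lowest 6 mm narrow to 7 x 12, top 8 mm a 5 x 11 steel tang; 60 g. Origin: centre of its lower end, z up its length. Grip across its thickness (x) near the top: in the tube only the top 36 mm stand out
- razor_mid (a point): the middle of the razor, 71 mm above its lower end; same axes as the razor
- rack: fixed stainless draining rack, tray 70 mm (x) by 220 mm (y), and a slotted plate 40 x 206 mm whose top is 85 mm above the counter. Three equal slots 12 mm (x) by 18 mm (y) at y = -65, 0 and +65 mm; tools stand through them on the tray's floor, 5 mm above the counter. Origin: centre of its underside on the counter
- comb: red handled comb standing handle down in a slot of the rack, 155 mm tall, up to 26 mm wide (y), 6 mm thick; bystander. Origin: centre of its lower end, z up
- brush: small clipper cleaning brush with wooden handle and black bristles, standing in a slot of the rack, 144 mm tall, 16 mm wide (y), 10 mm thick; bystander. Origin: centre of its lower end, z up
- steriliser: fixed UV tool steriliser: low white base 104 mm (x) by 190 mm (y), 24 mm high, with an upright amber tube (30 mm outside) that ends in a steel collar, and a green button beside it. Origin: centre of its underside; the tube's axis stands at y = +50 mm, the button at x = -18, y = -50 mm in its frame
- chamber_mouth (a point): centre of the tube's open mouth, 132 mm above the counter; the bore is round, 22 mm wide, 106 mm deep; z up along the tube
- chamber_floor (a point): centre of the tube's inner floor, 26 mm above the counter, on which the razor must stand; z up
- cap_seat (a point): centre of the shoulder on which the cap's lower edge must rest, 10 mm below the mouth (122 mm above the counter). The shoulder ring is 62 mm wide; the steel collar above it is 48 mm in diameter and 10 mm high; z up
- cap: loose dark grey cap of the steriliser, standing open side down on the counter; 60 mm wide skirt (52 mm inside, outer skirt 16 mm high), then a black-ribbed head 40 mm in diameter up to the top at 58 mm, blue disc on top; hollow 32 mm wide and 53 mm high inside. 90 g. Origin: centre of its lower edge; z up. Grip it round the head, above 26 mm
- start (a joint): travel of the green push button, m: 0 up, 0.006 fully down; sprung, about 4 N
- start_top (a point): centre of the top of the green start button (30 mm wide), pressed straight down
- clipper: black hair clipper lying on the counter, 44 x 182 x 35 mm; bystander
- cologne: cologne bottle with white cap, 33 x 45 x 104 mm, standing; bystander
- gel_jar: red jar with white lid, 88 mm wide, 87 mm tall, standing; bystander
- trimmer_red: small red trimmer lying on the counter, 25 x 100 x 21 mm; bystander
- blade_pack: flat blue and red pack of blades lying on the counter, 60 x 100 x 18 mm; bystander

How it is judged:
On the way, in this order (a step that is already met when the one before it is completed fails the run):
1. the razor stands on the floor of the tube (z of razor_mid in the frame of chamber_floor below 0.075 m and horizontal distance between razor_mid and chamber_floor below 0.008 m), for 0.2 s.
2. the cap sits over the collar on its shoulder (z of cap in the frame of cap_seat below 0.003 m and horizontal distance between cap and cap_seat below 0.005 m and angle between cap's own z axis and vertical below 0.06 rad), for 0.2 s.
3. the start button is pressed down (value of joint start above 0.0045 m), for 0.05 s.
At the end, for the whole second after the job is handed in: Razor on the tube's floor (within 4 mm up, 6 mm down; 8 mm off axis); cap on the shoulder (within 3 mm in height, 5 mm sideways, 0.06 rad of level); both at rest; button pressed 4.5 mm after capping and sprung back; comb and brush within 20 mm and 0.3 rad of upright (all of step 1 and all of step 2 and z of razor_mid in the frame of chamber_floor above 0.065 m and z of cap in the frame of cap_seat above -0.003 m and linear speed of each of cap, razor below 0.02 m/s and value of joint start below 0.003 m and angle between each of comb, brush's own z axis and vertical below 0.3 rad and distance of each of comb, brush from where it was at the start of the episode below 0.02 m); the robot touches nothing.
It fails at once if the razor is dropped into the tube (over 0.5 m/s in it) (horizontal distance between razor_mid and chamber_floor below 0.02 m and z of razor_mid in the frame of chamber_floor below 0.17 m and linear speed of razor above 0.5 m/s).
It fails at once if the cap is dropped onto the tube (over 0.5 m/s just above it) (horizontal distance between cap and cap_seat below 0.02 m and z of cap in the frame of cap_seat below 0.03 m and linear speed of cap above 0.5 m/s).
It fails at once if the comb or the small brush is pulled out or knocked over (distance of any of comb, brush from where it was at the start of the episode above 0.04 m).
It fails at once if the clipper, cologne bottle, gel jar, red trimmer or blade pack is pushed more than 30 mm (distance of any of clipper, cologne, gel_jar, trimmer_red, blade_pack from where it was at the start of the episode above 0.03 m).
It also fails if it takes over 64 s, if anything falls off the work surface, if the arm or the gripper's body presses on something with over 40 N, if the wrist force passes 120 N, or if a joint passes its speed limit or range.

## Robot

A 6-joint arm with a two-finger parallel gripper is mounted at the origin on a cart in front of the work surface, level with it; the furniture and walls round the work are solid. World frame = base frame: x ahead of the robot, y to its left, z up, the work surface at z = 0. Lengths are in m, angles in rad, forces in N, time in s.
With the tool pointing down it reaches from about 0.3 to 0.775 m from the base axis. Payload 14.6 kg.
Tool frame: the origin (TCP) lies at the very end of the fingers, on their centre line; the grasp point (between the pads) lies 19 mm behind it (grasp_offset is the distance from the TCP to the grasp point, in m); z points along the fingers, y is the line along which they close (so a half turn about z gives the same grasp; the last joint's range is limited). The gripper opens to 85 mm and grips with 20 to 120 N. Pads are 22 mm wide; open, the fingers measure 114 mm over their backs; the gripper's body (76 mm by 85 mm) begins 54 mm behind the grasp point. The pads swing forward as they close: fully open they stand 13 mm farther back than shut.
Start: joints at [-1.38, 0.3, 1.521, -0, 1.321, -0.067], TCP at [0.14, -0.532, 0.231] pointing down, gripper open.
Joint ranges: [-3.03, 3.03], [-0.79, 2.21], [0.23, 2.52], [-1.04, 4.18], [0, 3.07], [-2.55, 2.55]. Speed limits (rad/s): [2.22, 2.22, 2.57, 3.14, 3.14, 3.14].

## Interface

Orientations are given as a unit quaternion [w, x, y, z].
In Python, from plant import state, read_camera, calibration, close_job, look_for, silhouettes, spot_point, grasp_offset gives the robot as it stands.
- The arm moves only by the shell command python3 -m handwheel 'ROWS'. ROWS is text: rows parted by semicolons, each of 7 numbers parted by spaces: the shift along the tool's x, y, z normalised to -1 to 1, where 1 is 100 cm, then the turn, a rotation vector about the tool's x, y, z normalised to -1 to 1, where 1 is 60 degrees, then the opening, from -1 (shut) to 1 (fully open). A call has exactly 5 rows; each row is the pose to reach, as a shift and turn from the pose commanded when the call began, along the tool's axes at that moment; what a row does not reach only later rows make up. A row lasts 1/8 s, in which the tool goes at most 62.5 mm and 10.7 degrees, less where a joint would pass 70% of its speed; a pose out of reach is approached as far as the arm can. A call with a number of a shift or a turn outside -1 to 1 is refused whole. A call with a gripper value outside its range is refused whole. The fingers move at their own pace and stop on an object; the grip force is fixed at half the most. Time passes only in rows, so rows that repeat a pose let the fingers close, or fill a call up. It gives the time, the measured TCP pose, the force, the opening and the grip force at its end, in the units of the state.
- state(): the state, without advancing time (a new reading comes with each control period).
- read_camera(name): name is "side" or "top"; returns (picture, depth): 384x512x3 uint8, red, green, blue; 384x512 float32, m along the optical axis (not along the pixel's ray), 0 where there is no reading.
- calibration(name): a dict with "fx", "fy", "cx", "cy" (pixels), "T" (4x4, takes a point from camera to world coordinates). Camera axes: x right, y up, looking along -z (the intrinsics and any distortion apply to the point x, -y, -z); pixel columns grow to the right and rows downward; lengths in m; the calibration is good to about 2 mm. A picture is of the moment at which its call begins. calibration takes no time and is no camera call.
- close_job(): hands the job in; it is judged then, once.
Trained networks look in the newest picture that a camera, given by its name, has taken for a name from the list of things; names that differ only in an ending like _2 or _b are one class to them, and where a whole thing is asked for, a point or a joint stands for the part that bears it (a point fixed in the world has none). Each returns a list of dicts, best first, with "p" (0 to 1); they miss things now and then, are a little off and sometimes report something else, mostly with a low value. They report only what shows in the picture. A call takes as long as a camera call.
- look_for(label, camera): "rect" ([left, top, right, bottom] in pixels, round what is visible of it).
- silhouettes(label, camera): "mask" (384x512 bool, what is visible of it) and "rect" ([left, top, right, bottom] in pixels, round what is visible of it).
- spot_point(label, camera): "centre" ([column, row] in pixels: a listed point, or the origin of a listed thing).
The state is a dict: "clock": time; "joint_pos": joint angles; "qvel": joint speeds; "effort": joint torques, N m; "eef_pos": TCP position; "ee_rot": TCP orientation; "ft_force": force on the tool from outside, world axes, zero at the start; "moment": the same for the moment, N m; "width": opening from 0.0 (shut) to 1.0 (fully open); "grip_force": force on a finger pad.
Only numpy, scipy, OpenCV 4.12 (cv2) and the standard library are available. Lean on these libraries where they do the work, as an engineer would, in place of code of your own. Each camera call takes 0.05 s, during which the arm holds its last target. There are 200 camera calls.

## Working session

There is one attempt and no reset: what is moved stays moved. The work goes in short steps, Python scripts to look and compute and a shell command to move; the robot and the scene stay as the last step left them, time stands still between calls to the robot, and variables do not carry over. Pictures are saved under pics/ and viewed, at most 10 in all, crops included, and the job is handed in when it is done.

```bash
mkdir -p pics; ls; cat > h.py <<'E'
import numpy as np, cv2
from plant import *
def deproj(cam,u,v,d):
    c=calibration(cam);p=np.array([(u-c['cx'])/c['fx']*d,-(v-c['cy'])/c['fy']*d,-d,1]);return (np.array(c['T'])@p)[:3]
def cloud(cam,depth):
    c=calibration(cam);v,u=np.mgrid[:384,:512];d=depth
    P=np.stack([(u-c['cx'])/c['fx']*d,-(v-c['cy'])/c['fy']*d,-d,np.ones_like(d)],-1)
    return (P@np.array(c['T']).T)[...,:3]
def proj(cam,p):
    c=calibration(cam);q=np.linalg.inv(np.array(c['T']))@np.append(p,1);return c['fx']*q[0]/-q[2]+c['cx'],c['cy']-c['fy']*q[1]/-q[2]
E
python3 - <<'E'
from h import *
for k in calibration('side'): print(k, calibration('side')[k])
print(np.array(calibration('top')['T']))
ims=[]
for cam in('side','top'):
    im,d=read_camera(cam); cv2.imwrite(f'pics/{cam}0.png',im[...,::-1]); P=cloud(cam,d)
    for l in ['razor','comb','brush','rack','steriliser','cap','start','clipper','cologne','gel_jar']:
        for r in silhouettes(l,cam)[:2]:
            m=r['mask']&(d>0); 
            if m.sum()<5: continue
            Q=P[m]; print(cam,l,round(r['p'],2),np.round(r['rect']),'lo',np.percentile(Q,3,axis=0).round(3),'hi',np.percentile(Q,97,axis=0).round(3))
print(state(),grasp_offset)
E
```

```text
pics
fx 437.8669557330185
fy 437.8669557330185
cx 262.36375964385286
cy 189.6755424077089
T [[-0.91606969  0.24118612 -0.32038348  0.19373053]
 [-0.4003734  -0.5953862   0.69657477  0.92289589]
 [-0.02274774  0.76638406  0.64197976  0.94665029]
 [ 0.          0.          0.          1.        ]]
[[-0.00170764  0.98369885 -0.17981563  0.38294934]
 [-0.99999377 -0.00223549 -0.00273293 -0.00357613]
 [-0.00309035  0.17980984  0.98369653  1.24687954]
 [ 0.          0.          0.          1.        ]]
side brush 0.52 [311. 210. 317. 253.] lo [0.427 0.011 0.003] hi [0.451 0.103 0.146]
side rack 0.75 [266. 221. 329. 298.] lo [ 0.401  0.056 -0.001] hi [0.482 0.265 0.088]
side rack 0.73 [321. 199. 361. 223.] lo [ 0.351 -0.119  0.004] hi [ 0.443 -0.062  0.021]
side steriliser 0.81 [245. 169. 292. 218.] lo [ 0.579 -0.156  0.001] hi [0.673 0.013 0.131]
side cap 0.87 [324. 170. 344. 195.] lo [ 0.421 -0.222  0.003] hi [ 0.471 -0.181  0.061]
side start 0.51 [214. 151. 236. 187.] lo [ 0.756 -0.155  0.006] hi [ 0.833 -0.073  0.089]
side clipper 0.88 [284. 147. 332. 158.] lo [ 0.531 -0.4    0.004] hi 
[... 1078 characters left out ...]
.091]
{'clock': 1.1, 'joint_pos': array([-1.37960580e+00,  2.99888324e-01,  1.52099917e+00, -3.77765213e-05,
        1.32070186e+00, -6.66002089e-02]), 'qvel': array([-0.00012309,  0.00025186, -0.00083121,  0.00037742, -0.00257386,
       -0.00143258]), 'effort': array([ 9.80863515e-04, -5.43350887e+01, -3.61977661e+01,  1.14795529e-05,
        5.71929722e-04,  1.84551834e-05]), 'eef_pos': array([ 0.14020608, -0.53181836,  0.23128734]), 'ee_rot': array([ 2.78821504e-06,  9.91703886e-01,  1.28543388e-01, -1.81622862e-05]), 'ft_force': array([-0.07315337,  0.04331159, -0.83459198]), 'moment': array([ 0.02077766,  0.00437557, -0.0024617 ]), 'grip_force': 0.0, 'width': 0.9963383002457321} 0.0187
```

```bash
python3 - <<'E'
from h import *
s=cv2.imread('pics/side0.png'); t=cv2.imread('pics/top0.png')
a=cv2.resize(s[140:310,190:370],None,fx=3.4,fy=3.4,interpolation=2); cv2.imwrite('pics/a.png',a)
b=cv2.resize(t[100:290,140:410],None,fx=2.9,fy=2.9,interpolation=2); cv2.imwrite('pics/b.png',b)
E
```

```text
(no output)
```

View pics/a.png

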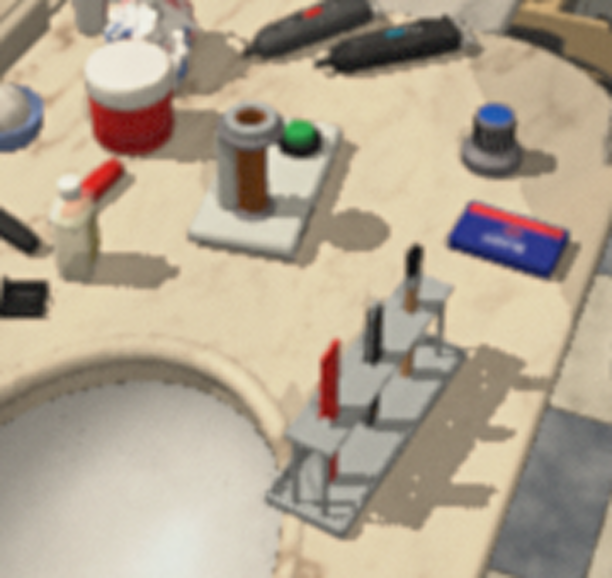

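View pics/b.png

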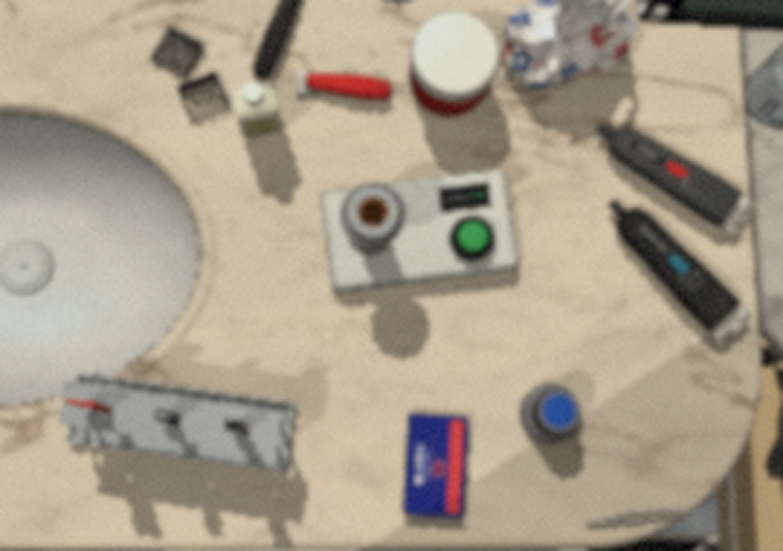

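The razor (black, steel tang) stands in the middle slot at side-crop (375,335). The comb is at (330,380) and the brush, with its wooden handle, at (412,280). The cap (blue top) is at top-crop (555,412), the collar at (373,212) and the button at (472,238). Next I measure them precisely.

```bash
cat > meas.py <<'E'
from h import *
def circ(Q):  # algebraic circle / minEnclosing
    A=np.c_[2*Q[:,:2],np.ones(len(Q))]; s=np.linalg.lstsq(A,(Q[:,:2]**2).sum(1),rcond=None)[0]; return s[:2]
def box(P,x,y,z): return ((P>[x[0],y[0],z[0]])&(P<[x[1],y[1],z[1]])).all(-1)
if __name__=='__main__':
  for cam in('top','side'):
    ims=[];ds=[]
    for i in range(4):
        im,d=read_camera(cam);ims.append(im);ds.append(d)
    d=np.median(ds,0); im=np.median(ims,0).astype(np.uint8); P=cloud(cam,d)
    Q=P[box(P,(.38,.50),(.03,.28),(.078,.092))]; r=cv2.minAreaRect((Q[:,:2]*1000).astype(np.float32)); print(cam,'plate',r,Q[:,2].mean())
    for n,yr in (('brush',(.06,.12)),('razor',(.125,.18)),('comb',(.19,.26))):
        m=box(P,(.38,.50),yr,(.10,.17)); Q=P[m]
        if len(Q): print(n,len(Q),Q.mean(0).round(4),Q.min(0).round(3),Q.max(0).round(3))
    for n,x,y,z in (('captop',(.40,.5),(-.25,-.15),(.05,.07)),('collar',(.56,.7),(-.1,.05),(.125,.14)),('button',(.58,.68),(-.16,-.09),(.03,.06))):
        m=box(P,x,y,z); Q=P[m]; r=cv2.minEnclosingCircle((Q[:,:2]*1000).astype(np.float32)); print(n,len(Q),Q.mean(0).round(4),((Q.min(0)+Q.max(0))/2).round(4),(Q.max(0)-Q.min(0)).round(3),r,np.percentile(Q[:,2],90))
    hsv=cv2.cvtColor(im,cv2.COLOR_RGB2HSV)
    for n,lo,hi,x,y,zz in (('green',(45,80,50),(85,255,255),(.57,.7),(-.18,-.08),(.02,.07)),('blue',(100,110,80),(125,255,255),(.40,.5),(-.25,-.15),(.045,.08))):
        m=(cv2.inRange(hsv,lo,hi)>0)&box(P,x,y,zz); v,u=np.nonzero(m); 
        if len(u): print(n,len(u),u.mean(),v.mean(),deproj(cam,u.mean(),v.mean(),np.median(d[m])).round(4))
    Q=P[box(P,(.55,.72),(-.2,.05),(.018,.030))]; print('base',cv2.minAreaRect((Q[:,:2]*1000).astype(np.float32)))
    for l in ('chamber_mouth','start_top','cap','razor','razor_mid'):
        for r in spot_point(l,cam)[:1]: print(l,r['p'],r['centre'])
    cv2.imwrite(f'pics/{cam}_med.png',im[...,::-1]); np.save(f'{cam}.npy',d)
E
python3 meas.py
```

```text
top plate ((441.77471923828125, 156.38540649414062), (206.33331298828125, 39.8856086730957), 81.86590576171875) 0.08495176833468972
brush 28 [0.4325 0.0903 0.1331] [0.427 0.083 0.112] [0.437 0.098 0.149]
razor 26 [0.4408 0.1538 0.1332] [0.437 0.149 0.101] [0.444 0.162 0.146]
comb 30 [0.4509 0.2225 0.1456] [0.447 0.213 0.101] [0.454 0.239 0.159]
captop 172 [ 0.4493 -0.2104  0.0588] [ 0.4484 -0.2108  0.0565] [0.039 0.042 0.012] ((449.8996276855469, -210.9318389892578), 21.00909996032715) 0.061005003068866914
collar 202 [ 0.628  -0.0332  0.1312] [ 0.6275 -0.032   0.1303] [0.045 0.046 0.011] ((625.5108642578125, -30.661779403686523), 27.983440399169922) 0.13327661670335994
button 192 [ 0.6215 -0.1336  0.0403] [ 0.6224 -0.1343  0.0397] [0.042 0.041 0.019] ((622.8720703125, -134.47702026367188), 22.62078857421875) 0.047334034841619244
green 119 302.7142857142857 179.5966386554622 [ 0.6274 -0.1353  0.0458]
blue 96 332.2291666666667 241.22916666666666 [ 0.4501 -0.2118  0.0596]
base ((634.3291015625, -82.85491180419922), (103.47224426269531, 189.35980224609375), 7.456689357757568)
chamber_mou
[... 639 characters left out ...]
collar 127 [ 0.6267 -0.0302  0.1303] [ 0.6273 -0.0314  0.13  ] [0.046 0.046 0.01 ] ((627.5468139648438, -32.481689453125), 24.344335556030273) 0.13263639173396155
button 104 [ 0.6177 -0.1271  0.0397] [ 0.6183 -0.1313  0.0394] [0.036 0.042 0.018] ((621.4882202148438, -132.23191833496094), 22.64287757873535) 0.04652249164318526
green 61 277.57377049180326 178.78688524590163 [ 0.6204 -0.1276  0.0433]
blue 40 335.35 173.275 [ 0.4478 -0.2065  0.0596]
base ((632.3591918945312, -79.1801986694336), (101.64594268798828, 188.47732543945312), 6.394307613372803)
chamber_mouth 0.61 [261.7, 175.4]
start_top 0.44 [279.4, 176.7]
cap 0.72 [334.3, 184.6]
razor 0.68 [298.0, 262.7]
razor_mid 0.46 [299.8, 248.7]
```

```bash
cat > go.py <<'E'
import sys; from h import *; from scipy.spatial.transform import Rotation as R
s=state(); q=s['ee_rot']; r=R.from_quat([*q[1:],q[0]]); x,y,z,a=map(float,sys.argv[1:5]); a=np.radians(a)
X=np.array([np.cos(a),np.sin(a),0]);Z=np.array([0,0,-1.]); r2=R.from_matrix(np.c_[X,np.cross(Z,X),Z])
print('t',round(s['clock'],2),'shift',r.inv().apply(np.array([x,y,z])-s['eef_pos']).round(4),'turn',((r.inv()*r2).as_rotvec(degrees=True)/60).round(4))
E
python3 go.py .4412 .157 .25 82
```

```text
t 2.0 shift [ 0.4667 -0.5893 -0.0187] turn [ 1.0000e-04  0.0000e+00 -1.1205e+00]
```

```bash
python3 -m handwheel '0.03 -0.04 -0.02 0 0 -0.1 1; 0.06 -0.08 -0.04 0 0 -0.25 1; 0.1 -0.12 -0.05 0 0 -0.4 1; 0.13 -0.165 -0.05 0 0 -0.55 1; 0.16 -0.2 -0.05 0 0 -0.7 1'; python3 go.py .4412 .157 .25 82
```

```text
clock: 2.62
eef_pos: [0.2442, -0.2959, 0.2816]
ee_rot: [0.0, 0.879, 0.478, 0.0]
ft_force: [0.8, 0.5, 0.0]
width: 0.999
grip_force: 0.0
t 2.62 shift [ 0.4872 -0.0809  0.0313] turn [ 0.0008  0.0005 -0.4155]
```

```bash
python3 -m handwheel '0.055 -0.01 0 0 0 -0.1 1; 0.11 -0.02 0 0 0 -0.2 1; 0.165 -0.03 0 0 0 -0.3 1; 0.22 -0.04 0 0 0 -0.4 1; 0.275 -0.05 0 0 0 -0.415 1' && python3 -m handwheel '0.06 0.014 0 0 0 0 1; 0.12 0.028 0 0 0 0 1; 0.18 0.043 0.01 0 0 0 1; 0.2 0.048 0.02 0 0 0 1; 0.2 0.048 0.02 0 0 0 1' | head -2; python3 go.py .4412 .157 .25 82
```

```text
clock: 3.25
eef_pos: [0.3532, -0.0384, 0.2816]
ee_rot: [0.0, 0.756, 0.655, 0.0]
ft_force: [1.4, -1.0, -0.1]
width: 1.002
grip_force: 0.0
clock: 3.88
eef_pos: [0.4291, 0.1516, 0.2604]
t 3.88 shift [0.007  0.0113 0.0104] turn [-0.0017  0.0007 -0.0034]
```

```bash
python3 -m handwheel '0.007 0.0113 0.02 0 0 -0.003 1; 0.007 0.0113 0.05 0 0 -0.003 1; 0.007 0.0113 0.08 0 0 -0.003 1; 0.007 0.0113 0.11 0 0 -0.003 1; 0.007 0.0113 0.12 0 0 -0.003 1' ; python3 go.py .4412 .157 .115 82
python3 - <<'E'
from h import *
o=[]
for c,(r0,r1,c0,c1) in (('top',(190,290,130,260)),('side',(190,290,240,370))):
    im,d=read_camera(c); o.append(cv2.resize(im[r0:r1,c0:c1,::-1],None,fx=3,fy=3,interpolation=2))
cv2.imwrite('pics/c.png',np.hstack(o))
E
```

```text
clock: 4.5
eef_pos: [0.441, 0.155, 0.1406]
ee_rot: [-0.0, 0.756, 0.655, -0.001]
ft_force: [0.3, 0.3, 0.1]
width: 0.999
grip_force: 0.0
t 4.5 shift [ 0.002  -0.0001  0.0256] turn [-0.0012  0.0006 -0.0034]
```

View pics/c.png

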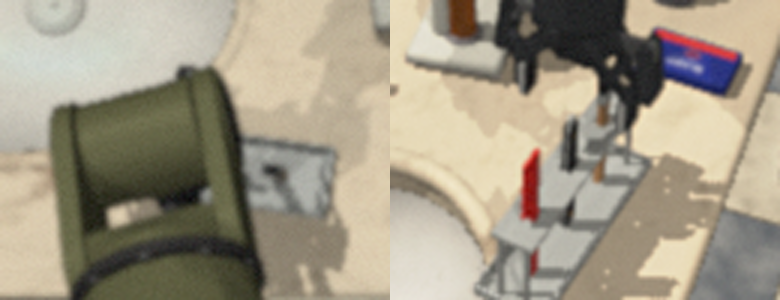

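Side view: the finger tips at (525,90) and (625,115) straddle the razor top at (570,120). The brush and comb are clear, so I go down and close.

```bash
python3 -m handwheel '0.002 0 0.013 0 0 -0.003 1; 0.002 0 0.0256 0 0 -0.003 1; 0.002 0 0.0256 0 0 -0.003 0.3; 0.002 0 0.0256 0 0 -0.003 -0.3; 0.002 0 0.0256 0 0 -0.003 -1' && python3 -m handwheel '0 0 0 0 0 0 -1; 0 0 0 0 0 0 -1; 0 0 0 0 0 0 -1; 0 0 0 0 0 0 -1; 0 0 0 0 0 0 -1'
```

```text
clock: 5.22
eef_pos: [0.4419, 0.1581, 0.116]
ee_rot: [0.0, 0.755, 0.656, 0.0]
ft_force: [-0.1, -0.3, 0.2]
width: 0.375
grip_force: 0.0
clock: 5.85
eef_pos: [0.4421, 0.1581, 0.116]
ee_rot: [0.0, 0.755, 0.656, 0.0]
ft_force: [0.1, 0.5, 5.3]
width: 0.088
grip_force: 59.4
```

```bash
python3 -m handwheel '0 0 -0.01 0 0 0 -1; 0 0 -0.03 0 0 0 -1; 0 0 -0.06 0 0 0 -1; 0 0 -0.09 0 0 0 -1; 0 0 -0.12 0 0 0 -1' && python3 -m handwheel '0 0 -0.03 0 0 0 -1; 0 0 -0.045 0 0 0 -1; 0 0 -0.05 0 0 0 -1; 0 0 -0.05 0 0 0 -1; 0 0 -0.05 0 0 0 -1'; python3 go.py .6275 -.032 .285 82
```

```text
clock: 6.48
eef_pos: [0.4413, 0.1579, 0.2369]
ee_rot: [-0.0, 0.755, 0.656, -0.0]
ft_force: [-0.0, 1.1, -0.6]
width: 0.087
grip_force: 58.8
clock: 7.1
eef_pos: [0.4415, 0.1579, 0.2847]
ee_rot: [-0.0, 0.755, 0.656, -0.001]
ft_force: [0.6, 0.0, -1.3]
width: 0.089
grip_force: 58.8
t 7.1 shift [-0.1623  0.2105 -0.0005] turn [-0.0015  0.0006  0.0005]
```

```bash
python3 -m handwheel '-0.02 0.025 0 0 0 0 -1; -0.05 0.065 0 0 0 0 -1; -0.08 0.105 0 0 0 0 -1; -0.11 0.145 0 0 0 0 -1; -0.135 0.175 0 0 0 0 -1' | head -2 && python3 -m handwheel '-0.015 0.02 0 0 0 0 -1; -0.024 0.031 0 0 0 0 -1; -0.027 0.035 0 0 0 0 -1; -0.027 0.035 0 0 0 0 -1; -0.027 0.035 0 0 0 0 -1'; python3 go.py .6275 -.032 .285 82
python3 - <<'E'
from meas import *
im,d=read_camera('side'); P=cloud('side',d); cv2.imwrite('pics/side2.png',im[...,::-1])
cv2.imwrite('pics/d.png',cv2.resize(im[90:220,210:330,::-1],None,fx=4.5,fy=4.5,interpolation=2))
m=box(P,(.59,.67),(-.07,.02),(.16,.29)); Q=P[m]
for z in np.arange(.165,.29,.01):
    q=Q[abs(Q[:,2]-z)<.005]
    if len(q): print(round(z,3),len(q),np.median(q,0).round(4),np.ptp(q,axis=0).round(3))
E
```

```text
clock: 7.72
eef_pos: [0.5973, -0.0015, 0.2845]
clock: 8.35
eef_pos: [0.627, -0.0309, 0.286]
ee_rot: [0.0, 0.754, 0.657, 0.0]
ft_force: [0.1, -0.7, -0.6]
width: 0.088
grip_force: 58.9
t 8.35 shift [-0.001   0.0007  0.001 ] turn [ 0.0003 -0.0001  0.0012]
0.175 5 [ 0.6248 -0.0265  0.1777] [0.008 0.005 0.004]
0.185 13 [ 0.6217 -0.0266  0.1852] [0.01  0.015 0.009]
0.195 13 [ 0.6219 -0.0271  0.1937] [0.009 0.017 0.007]
0.205 12 [ 0.6212 -0.0271  0.2036] [0.009 0.019 0.009]
0.215 13 [ 0.6227 -0.0248  0.2143] [0.008 0.013 0.009]
0.225 14 [ 0.6231 -0.0263  0.2252] [0.012 0.013 0.009]
0.235 14 [ 0.6229 -0.0267  0.2352] [0.012 0.014 0.008]
0.245 15 [ 0.6242 -0.0267  0.2443] [0.009 0.015 0.009]
0.255 14 [ 0.6238 -0.0271  0.2551] [0.011 0.015 0.008]
0.265 16 [ 0.6238 -0.028   0.2652] [0.011 0.011 0.009]
0.275 14 [ 0.6219 -0.0273  0.275 ] [0.011 0.012 0.01 ]
0.285 11 [ 0.6244 -0.0226  0.2869] [0.018 0.007 0.009]
```

View pics/d.png

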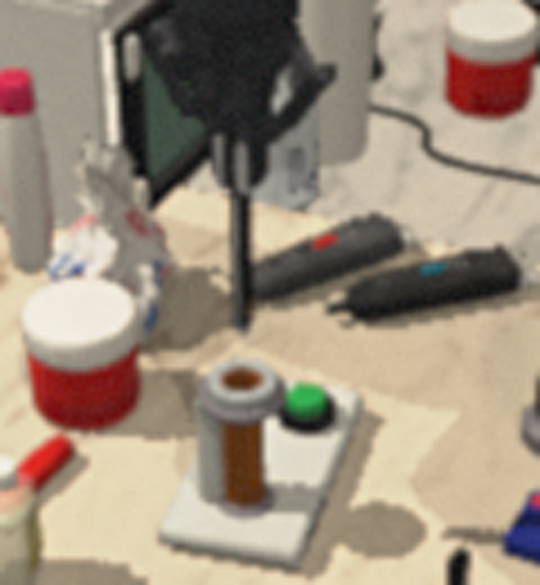

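The razor hangs plumb: its column is at 241 in the crop and the mouth centre is at (241,380), so they line up sideways. In depth it also agrees with the collar within about 1 mm. I lower it in stages and watch the force.

```bash
python3 -m handwheel '-0.0006 0 0.01 0 0 0 -1; -0.0006 0 0.02 0 0 0 -1; -0.0006 0 0.03 0 0 0 -1; -0.0006 0 0.04 0 0 0 -1; -0.0006 0 0.05 0 0 0 -1' && python3 -m handwheel '0 0 0.006 0 0 0 -1; 0 0 0.012 0 0 0 -1; 0 0 0.018 0 0 0 -1; 0 0 0.024 0 0 0 -1; 0 0 0.024 0 0 0 -1'
python3 - <<'E'
from h import *
im,d=read_camera('side'); 
cv2.imwrite('pics/e.png',cv2.resize(im[120:215,225:310,::-1],None,fx=6,fy=6,interpolation=2))
E
```

```text
clock: 9.02
eef_pos: [0.6271, -0.0321, 0.2349]
ee_rot: [-0.0, 0.755, 0.656, -0.0]
ft_force: [-0.7, -0.8, -0.5]
width: 0.09
grip_force: 58.9
clock: 9.65
eef_pos: [0.627, -0.0321, 0.2112]
ee_rot: [-0.0, 0.755, 0.656, -0.0]
ft_force: [-1.0, 1.1, -1.2]
width: 0.089
grip_force: 58.8
```

View pics/e.png

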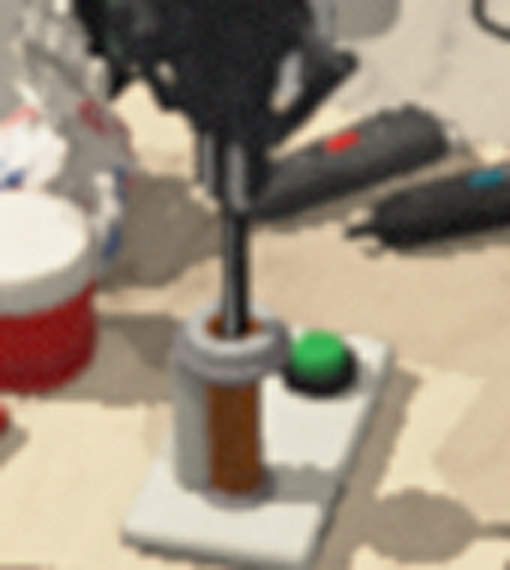

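The razor is 32 mm into the bore, centred at (235,325), with no contact force. I continue down.

```bash
python3 -m handwheel '0 0 0.01 0 0 0 -1; 0 0 0.02 0 0 0 -1; 0 0 0.03 0 0 0 -1; 0 0 0.04 0 0 0 -1; 0 0 0.05 0 0 0 -1' && python3 -m handwheel '0 0 0.006 0 0 0 -1; 0 0 0.012 0 0 0 -1; 0 0 0.017 0 0 0 -1; 0 0 0.02 0 0 0 -1; 0 0 0.02 0 0 0 -1'
```

```text
clock: 10.32
eef_pos: [0.6272, -0.0321, 0.1609]
ee_rot: [-0.0, 0.755, 0.656, -0.0]
ft_force: [-0.2, 0.4, -0.2]
width: 0.087
grip_force: 58.9
clock: 10.95
eef_pos: [0.6271, -0.0321, 0.1415]
ee_rot: [-0.0, 0.755, 0.656, -0.0]
ft_force: [-0.0, 0.7, -1.2]
width: 0.091
grip_force: 58.8
```

```bash
python3 -m handwheel '0 0 0.001 0 0 0 -1; 0 0 0.002 0 0 0 -1; 0 0 0.003 0 0 0 -1; 0 0 0.0035 0 0 0 -1; 0 0 0.0035 0 0 0 -1'
```

```text
clock: 11.58
eef_pos: [0.6275, -0.0322, 0.1391]
ee_rot: [0.001, 0.755, 0.656, 0.0]
ft_force: [-1.0, 1.9, 5.3]
width: 0.09
grip_force: 59.8
```

```bash
python3 -m handwheel '0 0 0 0 0 0 -0.6; 0 0 0 0 0 0 -0.4; 0 0 0 0 0 0 -0.2; 0 0 0 0 0 0 0; 0 0 0 0 0 0 0' && python3 -m handwheel '0 0 -0.01 0 0 0 0; 0 0 -0.03 0 0 0 0.5; 0 0 -0.06 0 0 0 1; 0 0 -0.09 0 0 0 1; 0 0 -0.1 0 0 0 1'
python3 go.py .449 -.2105 .2 82
python3 - <<'E'
from meas import *
im,d=read_camera('side'); P=cloud('side',d)
cv2.imwrite('pics/f.png',cv2.resize(im[120:215,225:310,::-1],None,fx=6,fy=6,interpolation=2))
Q=P[box(P,(.6,.66),(-.06,.01),(.136,.19))]; print(len(Q),np.median(Q,0),Q.min(0),Q.max(0))
E
```

```text
clock: 12.2
eef_pos: [0.6272, -0.0321, 0.1381]
ee_rot: [-0.0, 0.755, 0.656, -0.0]
ft_force: [0.4, 0.7, -0.2]
width: 0.495
grip_force: 0.0
clock: 12.82
eef_pos: [0.6277, -0.0322, 0.2406]
ee_rot: [0.001, 0.755, 0.656, 0.001]
ft_force: [0.3, -0.2, 0.1]
width: 1.003
grip_force: 0.0
t 12.82 shift [-0.2014 -0.1524  0.0401] turn [ 0.0032 -0.0001  0.0005]
43 [ 0.62398654 -0.02898275  0.15089077] [ 0.61943481 -0.04148171  0.13669594] [ 0.63103002 -0.02253296  0.16901044]
```

View pics/f.png

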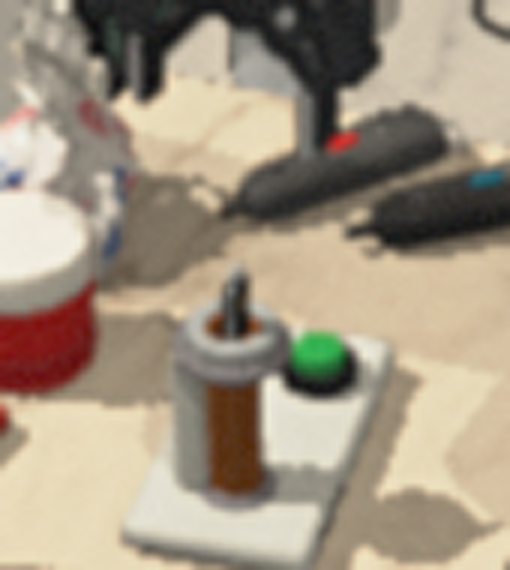

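Razor top measures 0.169 m (0.168 expected), so it stands in the tube. Now the cap.

```bash
python3 -m handwheel '-0.02 -0.015 0 0 0 0 1; -0.055 -0.042 0 0 0 0 1; -0.1 -0.076 0 0 0 0 1; -0.14 -0.106 0.02 0 0 0 1; -0.17 -0.13 0.04 0 0 0 1'|head -2 && python3 -m handwheel '-0.02 -0.015 0.01 0 0 0 1; -0.028 -0.022 0.02 0 0 0 1; -0.031 -0.024 0.04 0 0 0 1; -0.031 -0.024 0.06 0 0 0 1; -0.031 -0.024 0.07 0 0 0 1'; python3 go.py .4485 -.2105 .028 82
```

```text
clock: 13.5
eef_pos: [0.4732, -0.1835, 0.1969]
clock: 14.12
eef_pos: [0.4467, -0.2093, 0.1268]
ee_rot: [-0.001, 0.754, 0.656, -0.0]
ft_force: [0.0, -0.9, -0.1]
width: 1.001
grip_force: 0.0
t 14.12 shift [-0.001   0.0021  0.0988] turn [-0.0015 -0.0007  0.0009]
```

```bash
python3 -m handwheel '-0.001 0.002 0.02 0 0 0 1; -0.001 0.002 0.045 0 0 0 1; -0.001 0.002 0.07 0 0 0 1; -0.001 0.002 0.09 0 0 0 1; -0.001 0.002 0.0985 0 0 0 1' && python3 -m handwheel '0 0 0 0 0 0 0.5; 0 0 0 0 0 0 0.2; 0 0 0 0 0 0 0; 0 0 0 0 0 0 -0.3; 0 0 0 0 0 0 -1' && python3 -m handwheel '0 0 0 0 0 0 -1; 0 0 0 0 0 0 -1; 0 0 0 0 0 0 -1; 0 0 0 0 0 0 -1; 0 0 0 0 0 0 -1'
```

```text
clock: 14.75
eef_pos: [0.4486, -0.2107, 0.0288]
ee_rot: [-0.001, 0.754, 0.656, -0.0]
ft_force: [-1.0, 0.5, 0.2]
width: 0.999
grip_force: 0.0
clock: 15.38
eef_pos: [0.4491, -0.2114, 0.0308]
ee_rot: [0.001, 0.755, 0.656, 0.0]
ft_force: [-2.9, 1.5, 9.0]
width: 0.455
grip_force: 59.4
clock: 16.0
eef_pos: [0.4492, -0.2113, 0.0308]
ee_rot: [0.001, 0.755, 0.656, 0.0]
ft_force: [-1.4, 1.5, 9.5]
width: 0.455
grip_force: 59.4
```

```bash
python3 -m handwheel '0 0 -0.01 0 0 0 -1; 0 0 -0.03 0 0 0 -1; 0 0 -0.06 0 0 0 -1; 0 0 -0.1 0 0 0 -1; 0 0 -0.14 0 0 0 -1'|head -2 && python3 -m handwheel '0 0 -0.03 0 0 0 -1; 0 0 -0.05 0 0 0 -1; 0 0 -0.06 0 0 0 -1; 0 0 -0.065 0 0 0 -1; 0 0 -0.065 0 0 0 -1'; python3 go.py .6275 -.032 .235 82
```

```text
clock: 16.62
eef_pos: [0.4484, -0.211, 0.1715]
clock: 17.25
eef_pos: [0.4485, -0.2111, 0.2344]
ee_rot: [-0.0, 0.755, 0.656, -0.0]
ft_force: [0.2, -0.4, -1.3]
width: 0.451
grip_force: 60.4
t 17.25 shift [ 0.2021  0.1524 -0.0007] turn [-0.0005 -0.0002  0.0005]
```

```bash
python3 -m handwheel '0.02 0.015 0 0 0 0 -1; 0.055 0.042 0 0 0 0 -1; 0.095 0.072 0 0 0 0 -1; 0.135 0.102 0 0 0 0 -1; 0.17 0.128 0 0 0 0 -1'|head -2 && python3 -m handwheel '0.02 0.015 0 0 0 0 -1; 0.029 0.022 0 0 0 0 -1; 0.032 0.0245 0 0 0 0 -1; 0.032 0.0245 0 0 0 0 -1; 0.032 0.0245 0 0 0 0 -1'; python3 go.py .6275 -.032 .235 82
python3 - <<'E'
from meas import *
ims=[];ds=[]
for i in range(4):
    im,d=read_camera('side'); ims.append(im.astype(float)); ds.append(d)
im=np.mean(ims,0).astype(np.uint8); d=np.median(ds,0);P=cloud('side',d)
np.save('capd.npy',d)
cv2.imwrite('pics/g.png',cv2.resize(im[95:210,215:315,::-1],None,fx=5,fy=5,interpolation=2))
for z0,z1 in ((.2,.207),(.207,.213),(.213,.219),(.195,.2)):
    Q=P[box(P,(.57,.69),(-.09,.03),(z0,z1))]
    if len(Q)>5: print(z0,len(Q),'circ fit r30',Q.min(0).round(4),Q.max(0).round(4))
from scipy.optimize import least_squares
Q=P[box(P,(.57,.69),(-.09,.03),(.203,.217))]
f=least_squares(lambda c:np.hypot(Q[:,0]-c[0],Q[:,1]-c[1])-.030,[.627,-.032],loss='soft_l1',f_scale=.002);print('skirt',f.x,len(Q),f.cost)
Q=P[box(P,(.57,.69),(-.09,.03),(.112,.1215))]
for r in (.031,.024):
  for lo,hi in ((.112,.121),(.124,.130)):
    Q=P[box(P,(.57,.69),(-.09,.03),(lo,hi))]
    if len(Q)>5:
        f=least_squares(lambda c:np.hypot(Q[:,0]-c[0],Q[:,1]-c[1])-r,[.627,-.032],loss='soft_l1',f_scale=.002);print('collar',r,lo,f.x,len(Q),np.sqrt(2*f.cost/len(Q)))
E
```

```text
clock: 17.88
eef_pos: [0.5998, -0.059, 0.2336]
clock: 18.5
eef_pos: [0.6274, -0.0329, 0.2349]
ee_rot: [0.0, 0.755, 0.656, 0.0]
ft_force: [0.9, 0.6, -0.5]
width: 0.45
grip_force: 60.5
t 18.5 shift [ 0.0009  0.     -0.0001] turn [ 0.0002  0.0001 -0.0003]
0.2 14 circ fit r30 [ 0.5968 -0.0362  0.2042] [ 0.6418 -0.0017  0.2068]
0.207 36 circ fit r30 [ 0.5964 -0.0334  0.207 ] [ 0.6466 -0.0011  0.2124]
0.213 34 circ fit r30 [ 0.5963 -0.0333  0.2132] [ 6.466e-01 -4.000e-04  2.190e-01]
skirt [ 0.62624886 -0.0324263 ] 72 2.679502655416702e-05
collar 0.031 0.112 [ 0.62968641 -0.03429526] 44 0.002654318898074936
collar 0.031 0.124 [ 0.63215935 -0.04367228] 46 0.005520602150975055
collar 0.024 0.112 [ 0.62549227 -0.02751934] 44 0.0027877212025024557
collar 0.024 0.124 [ 0.62860232 -0.03285688] 46 0.004566532478499463
```

View pics/g.png

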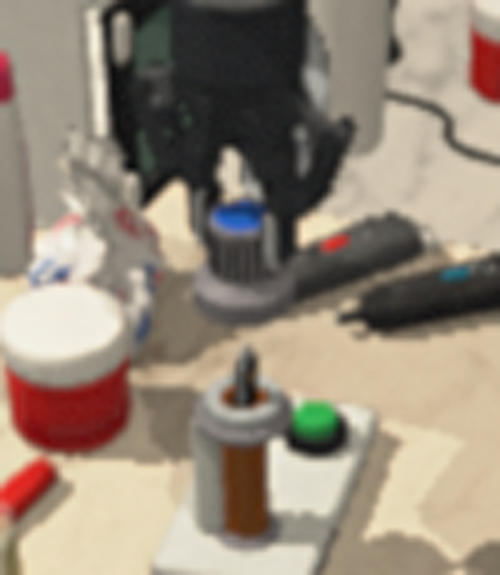

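Cap held level; skirt spans columns 196–295 and the ring 196–291 (crop), with the razor at 245. I refine the lateral offset from edge profiles.

```bash
python3 - <<'E'
from meas import *
from scipy.ndimage import gaussian_filter1d
im=np.mean([read_camera('side')[0].astype(float) for _ in range(6)],0)
np.save('capim.npy',im)
c=calibration('side');lat=np.array(c['T'])[:3,0]; lat=lat*[1,1,0]; lat/=np.linalg.norm(lat)
def edges(p,r,rows):
    out=[]
    L=proj('side',p-lat*r);Rr=proj('side',p+lat*r)
    for v in rows:
        g=gaussian_filter1d(im[v].sum(-1)*0+np.array(im[v]).dot([.3,.4,.3]),.7); e=[]
        gr=np.abs(np.gradient(im[v],axis=0)).sum(1)
        for u in(L[0],Rr[0]):
            k=np.arange(int(u)-4,int(u)+6); w=gr[k]; j=w.argmax(); kk=slice(max(0,j-1),j+2); e.append((k[kk]*w[kk]).sum()/w[kk].sum())
        out.append(e)
    print('expected',np.round((L,Rr),2).tolist());print(np.round(out,2).tolist(),'centre',np.round(np.mean(out,1),2))
for n,p,r in (('skirt',np.array([.6274,-.0329,.212]),.030),('ring',np.array([.6275,-.032,.119]),.031)):
    u,v=proj('side',p); print(n,u,v); edges(p,r,range(int(v)-2,int(v)+4))
E
```

```text
skirt 263.08947703758383 151.71984104962894
expected [[252.8, 151.91], [273.38, 151.53]]
[[256.54, 269.11], [256.65, 273.92], [253.15, 273.81], [253.86, 273.12], [254.83, 273.06], [255.23, 277.55]] centre [262.82 265.28 263.48 263.49 263.94 266.39]
ring 263.6028099290183 176.93655628845465
expected [[253.44, 177.12], [273.77, 176.75]]
[[257.96, 272.67], [257.85, 272.73], [256.15, 272.91], [257.12, 269.5], [252.92, 273.21], [252.3, 273.15]] centre [265.31 265.29 264.53 263.31 263.07 262.73]
```

```bash
python3 -m handwheel '0.0009 0.0011 0.01 0 0 0 -1; 0.0009 0.0011 0.025 0 0 0 -1; 0.0009 0.0011 0.04 0 0 0 -1; 0.0009 0.0011 0.055 0 0 0 -1; 0.0009 0.0011 0.066 0 0 0 -1'&& python3 -m handwheel '0 0 0.002 0 0 0 -1; 0 0 0.004 0 0 0 -1; 0 0 0.006 0 0 0 -1; 0 0 0.008 0 0 0 -1; 0 0 0.01 0 0 0 -1'
```

```text
clock: 19.62
eef_pos: [0.6287, -0.0315, 0.1673]
ee_rot: [-0.0, 0.755, 0.656, -0.0]
ft_force: [-0.2, -0.6, 0.4]
width: 0.456
grip_force: 60.5
clock: 20.25
eef_pos: [0.6291, -0.0318, 0.1589]
ee_rot: [0.001, 0.755, 0.656, 0.0]
ft_force: [2.1, -2.1, 0.6]
width: 0.453
grip_force: 60.6
```

```bash
python3 -m handwheel '-0.0004 0.0005 0.001 0 0 0 -1; -0.0004 0.0005 0.002 0 0 0 -1; -0.0004 0.0005 0.003 0 0 0 -1; -0.0004 0.0005 0.004 0 0 0 -1; -0.0004 0.0005 0.005 0 0 0 -1'&& python3 -m handwheel '0 0 0.0005 0 0 0 -1; 0 0 0.001 0 0 0 -1; 0 0 0.0015 0 0 0 -1; 0 0 0.002 0 0 0 -1; 0 0 0.002 0 0 0 -1'
```

```text
clock: 20.88
eef_pos: [0.6293, -0.0319, 0.1537]
ee_rot: [0.0, 0.755, 0.656, 0.0]
ft_force: [0.2, -1.6, 0.2]
width: 0.453
grip_force: 60.5
clock: 21.5
eef_pos: [0.6294, -0.0321, 0.1528]
ee_rot: [0.0, 0.755, 0.656, 0.0]
ft_force: [-5.1, -1.9, 9.8]
width: 0.452
grip_force: 61.5
```

Contact with 10 N at the expected seat height. I release and lift.

```bash
python3 -m handwheel '0 0 0 0 0 0 0; 0 0 0 0 0 0 0.2; 0 0 0 0 0 0 0.5; 0 0 0 0 0 0 1; 0 0 0 0 0 0 1' && python3 -m handwheel '0 0 -0.01 0 0 0 1; 0 0 -0.03 0 0 0 1; 0 0 -0.055 0 0 0 1; 0 0 -0.08 0 0 0 1; 0 0 -0.09 0 0 0 1'
python3 go.py .6225 -.134 .24 82
python3 - <<'E'
from meas import *
from scipy.optimize import least_squares
ims=[];ds=[]
for i in range(4):
    im,d=read_camera('side'); ims.append(im.astype(float)); ds.append(d)
im=np.mean(ims,0).astype(np.uint8); d=np.median(ds,0);P=cloud('side',d)
cv2.imwrite('pics/i.png',cv2.resize(im[95:210,215:315,::-1],None,fx=5,fy=5,interpolation=2))
Q=P[box(P,(.57,.69),(-.09,.03),(.125,.136))]
f=least_squares(lambda c:np.hypot(Q[:,0]-c[0],Q[:,1]-c[1])-.030,[.627,-.032],loss='soft_l1',f_scale=.002);print('skirt',f.x,len(Q))
hsv=cv2.cvtColor(im,cv2.COLOR_RGB2HSV); m=(cv2.inRange(hsv,(100,110,80),(125,255,255))>0)&box(P,(.59,.67),(-.08,.02),(.15,.22)); Q=P[m]; print('blue',len(Q),Q.mean(0),Q[:,2].min(),Q[:,2].max())
A=np.c_[Q[:,:2],np.ones(len(Q))]; print('tilt',np.linalg.lstsq(A,Q[:,2],rcond=None)[0])
E
```

```text
clock: 22.12
eef_pos: [0.6293, -0.0319, 0.1516]
ee_rot: [-0.0, 0.755, 0.656, -0.0]
ft_force: [1.1, 0.3, -0.0]
width: 1.005
grip_force: 0.0
clock: 22.75
eef_pos: [0.6297, -0.032, 0.2438]
ee_rot: [0.001, 0.755, 0.656, 0.001]
ft_force: [-0.8, 0.1, 0.1]
width: 0.999
grip_force: 0.0
t 22.75 shift [-0.102   0.007   0.0038] turn [ 0.0026 -0.0001  0.0005]
skirt [ 0.62775612 -0.0317774 ] 58
blue 47 [ 0.62710424 -0.02768508  0.18125658] 0.1789527718090227 0.18303868374527066
tilt [-0.01809455  0.00583951  0.19276541]
```

View pics/i.png

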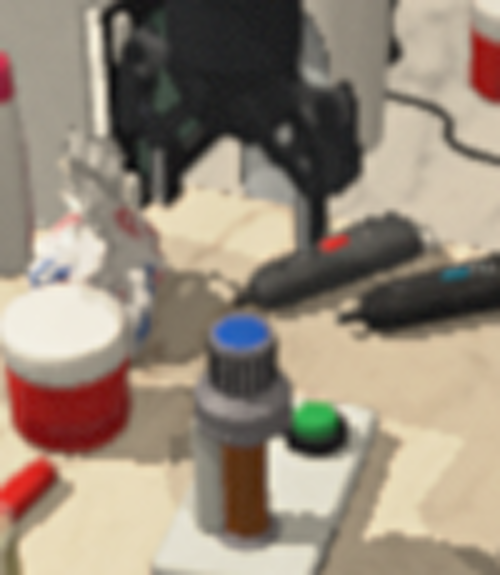

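Cap top is at 0.181 m (0.180 expected), level and centred on the collar. Now the button, with the gripper shut.

```bash
python3 -m handwheel '-0.02 0.001 0 0 0 0 0.5; -0.045 0.003 0 0 0 0 -0.5; -0.075 0.005 0 0 0 0 -1; -0.095 0.007 0 0 0 0 -1; -0.1015 0.0075 0 0 0 0 -1'|head -2 && python3 -m handwheel '0 0 0.03 0 0 0 -1; 0 0 0.07 0 0 0 -1; 0 0 0.11 0 0 0 -1; 0 0 0.15 0 0 0 -1; 0 0 0.17 0 0 0 -1'; python3 go.py .623 -.1335 .046 82
```

```text
clock: 23.58
eef_pos: [0.6224, -0.135, 0.2413]
clock: 24.2
eef_pos: [0.622, -0.1328, 0.0695]
ee_rot: [-0.001, 0.754, 0.656, -0.001]
ft_force: [-0.5, -0.5, 0.3]
width: 0.002
grip_force: 0.0
t 24.2 shift [-0.0005  0.0011  0.0235] turn [-0.0026 -0.0004  0.0011]
```

```bash
python3 -m handwheel '0 0.001 0.012 0 0 0 -1; 0 0.001 0.022 0 0 0 -1; 0 0.001 0.025 0 0 0 -1; 0 0.001 0.027 0 0 0 -1; 0 0.001 0.0285 0 0 0 -1'
```

```text
clock: 24.82
eef_pos: [0.624, -0.1337, 0.0438]
ee_rot: [0.0, 0.755, 0.656, 0.0]
ft_force: [-1.3, -0.2, 2.2]
width: 0.004
grip_force: 1.1
```

```bash
python3 -m handwheel '0 0 0.001 0 0 0 -1; 0 0 0.002 0 0 0 -1; 0 0 0.003 0 0 0 -1; 0 0 0.004 0 0 0 -1; 0 0 0.004 0 0 0 -1'
```

```text
clock: 25.45
eef_pos: [0.624, -0.1337, 0.04]
ee_rot: [0.0, 0.755, 0.656, 0.0]
ft_force: [-0.8, 1.0, 9.5]
width: 0.002
grip_force: 4.8
```

```bash
python3 -m handwheel '0 0 0.001 0 0 0 -1; 0 0 0.002 0 0 0 -1; 0 0 0.002 0 0 0 -1; 0 0 0.002 0 0 0 -1; 0 0 0.002 0 0 0 -1'
```

```text
clock: 26.08
eef_pos: [0.6242, -0.1337, 0.0397]
ee_rot: [0.001, 0.755, 0.656, 0.0]
ft_force: [-11.0, 3.7, 25.9]
width: 0.0
grip_force: 12.8
```

Hard stop reached at 0.0397 m, so the button is fully down. I let go, back away and check.

```bash
python3 -m handwheel '0 0 -0.01 0 0 0 -1; 0 0 -0.04 0 0 0 -1; 0 0 -0.08 0 0 0 -1; 0 0 -0.13 0 0 0 -1; 0 0 -0.18 0 0 0 -1' && python3 -m handwheel '-0.02 -0.02 0 0 0 0 -1; -0.06 -0.06 0 0 0 0 -1; -0.1 -0.1 0 0 0 0 -1; -0.12 -0.12 0 0 0 0 -1; -0.12 -0.12 0 0 0 0 -1'|head -2
python3 meas.py | grep -E 'brush|comb|green|button'
python3 - <<'E'
from h import *
im=cv2.imread('pics/side_med.png'); cv2.imwrite('pics/j.png',cv2.resize(im[110:310,190:370],None,fx=3,fy=3,interpolation=2))
E
```

```text
clock: 26.7
eef_pos: [0.6233, -0.1336, 0.2183]
ee_rot: [-0.0, 0.755, 0.656, -0.0]
ft_force: [0.6, 0.5, -0.2]
width: -0.001
grip_force: 0.0
clock: 27.32
eef_pos: [0.487, -0.2368, 0.2172]
brush 28 [0.4325 0.0903 0.1333] [0.427 0.084 0.112] [0.437 0.098 0.15 ]
comb 30 [0.4509 0.2226 0.1451] [0.447 0.214 0.101] [0.454 0.239 0.159]meas.py:16: RuntimeWarning: Mean of empty slice.
  m=box(P,x,y,z); Q=P[m]; r=cv2.minEnclosingCircle((Q[:,:2]*1000).astype(np.float32)); print(n,len(Q),Q.mean(0).round(4),((Q.min(0)+Q.max(0))/2).round(4),(Q.max(0)-Q.min(0)).round(3),r,np.percentile(Q[:,2],90))
  ret = um.true_divide(
Traceback (most recent call last):
  File "meas.py", line 16, in <module>
    m=box(P,x,y,z); Q=P[m]; r=cv2.minEnclosingCircle((Q[:,:2]*1000).astype(np.float32)); print(n,len(Q),Q.mean(0).round(4),((Q.min(0)+Q.max(0))/2).round(4),(Q.max(0)-Q.min(0)).round(3),r,np.percentile(Q[:,2],90))
                                                                                                                             ~~~~~^^^
ValueError: zero-size array to reduction operation minimum which has no identity
```

View pics/j.png

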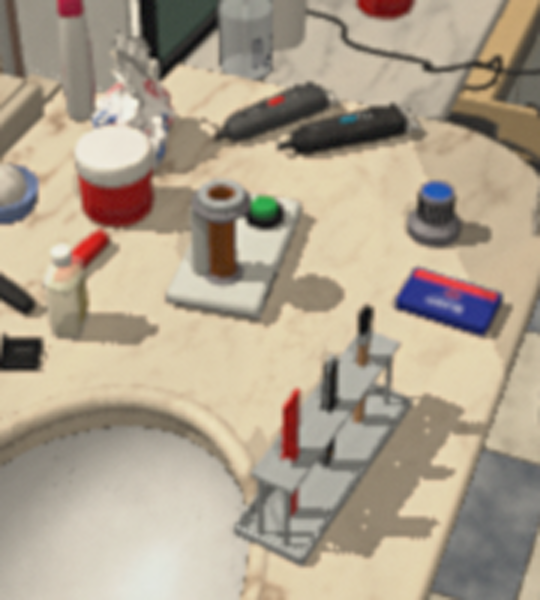

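That picture is the stale one, since the script stopped before overwriting it. I check the present state by numbers.

```bash
python3 - <<'E'
from meas import *
for cam in('side','top'):
    im,d=read_camera(cam);P=cloud(cam,d);hsv=cv2.cvtColor(im,cv2.COLOR_RGB2HSV)
    for n,lo,hi,x,y,z in (('green',(45,80,50),(85,255,255),(.57,.7),(-.18,-.08),(.02,.07)),('blue',(100,110,80),(125,255,255),(.57,.69),(-.1,.05),(.1,.25))):
        Q=P[(cv2.inRange(hsv,lo,hi)>0)&box(P,x,y,z)]; print(cam,n,len(Q),Q.mean(0).round(4) if len(Q) else '')
print(state()['ft_force'])
E
```

```text
side green 61 [ 0.6204 -0.1288  0.0427]
side blue 47 [ 0.6272 -0.028   0.181 ]
top green 118 [ 0.6277 -0.1358  0.042 ]
top blue 102 [ 0.6288 -0.032   0.1813]
[ 0.30519928 -0.44121087  0.10291303]
```

The button is back up (61 and 118 green pixels, as before), the cap is home and the comb and brush are unmoved.

```bash
python3 -c "from plant import *; print(close_job())"
```

```text
the job is handed in; nothing more can be done
None
```

The razor stands on the tube's floor, the cap sits level on its shoulder and the start button was pressed fully down and released; the comb and brush measured unmoved, the job is handed in, and no verdict was returned.

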